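Latch the sliding lid of a dry-goods bin

ROBOT

A 6-joint arm with a two-finger parallel gripper is mounted at the origin on a cart in front of the work surface, level with it; the furniture and walls round the work are solid. World frame = base frame: x ahead of the robot, y to its left, z up, the work surface at z = 0. Lengths are in m, angles in rad, forces in N, time in s.
With the tool pointing down it reaches from about 0.3 to 0.875 m from the base axis. Payload 6.4 kg.
Tool frame: the origin (TCP) lies between the finger pads; the fingertips stand ctrl.tip_extent ahead of it and the grasp point (between the pads) is the TCP (ctrl.tip_extent is the distance from the TCP to the fingertips, in m); z points along the fingers, y is the line along which they close (so a half turn about z gives the same grasp; the last joint's range is limited). The gripper opens to 85 mm and grips with 20 to 120 N. Pads are 22 mm wide; open, the fingers measure 114 mm over their backs; the gripper's body (76 mm by 85 mm) begins 54 mm behind the grasp point. The pads swing forward as they close: fully open they stand 13 mm farther back than shut.
Start: joints at [0.993, 0.181, 1.607, -0, 1.354, -0.206], TCP at [0.209, 0.536, 0.215] pointing down, gripper open.
Joint ranges: [-2.99, 2.99], [-0.89, 2.07], [0.3, 2.58], [-1.14, 4.28], [0, 2.63], [-3.12, 3.12]. Speed limits (rad/s): [2.57, 2.57, 3.01, 3.14, 3.14, 3.14].

INTERFACE

Orientations are given as a unit quaternion [w, x, y, z].
In Python, from bench import ctrl gives the robot as it stands.
- The arm moves only by the tool send_rows, never from a script. Its arguments are lists of equal length, an entry for each row: "dr": the turn, a rotation vector about the tool's x, y, z in units of 6 degrees (1.0 is 6 degrees), a list of three; "xyz": the shift along the tool's x, y, z in cm, a list of three; "jaw": the opening in per cent of the stroke, from 0 (shut) to 100 (fully open). In form: {"dr": [[wx, wy, wz], ...], "xyz": [[dx, dy, dz], ...], "jaw": [jaw, ...]}. A call has exactly 8 rows; each row is the pose to reach, as a shift and turn from the pose commanded when the call began, along the tool's axes at that moment; what a row does not reach only later rows make up. A row lasts 1/8 s, in which the tool goes at most 62.5 mm and 10.7 degrees, less where a joint would pass 70% of its speed; a pose out of reach is approached as far as the arm can. A call with a gripper value outside its range is refused whole. The fingers move at their own pace and stop on an object; the grip force is fixed at half the most. Time passes only in rows, so rows that repeat a pose let the fingers close, or fill a call up. It gives the time, the measured TCP pose, the force, the opening and the grip force at its end, in the units of the state.
- ctrl.get_obs(): the state, without advancing time (a new reading comes with each control period).
- ctrl.camera(name): name is "scene" or "top"; returns the picture (420x560x3 uint8, red, green, blue); there is no depth.
- ctrl.calibration(name): a dict with "camera_matrix" (3x3 intrinsics, pixels), "world_from_camera" (4x4, takes a point from camera to world coordinates). Camera axes: x right, y up, looking along -z (the intrinsics and any distortion apply to the point x, -y, -z); pixel columns grow to the right and rows downward; lengths in m; the calibration is good to about 2 mm. A picture is of the moment at which its call begins. calibration takes no time and is no camera call.
- ctrl.hand_in(): hands the job in; it is judged then, once.
The state is a dict: "time_s": time; "q": joint angles; "dq": joint speeds; "joint_efforts": joint torques, N m; "eef_pos": TCP position; "eef_rot": TCP orientation; "wrist_force": force on the tool from outside, world axes, zero at the start; "torque": the same for the moment, N m; "opening": opening from 0.0 (shut) to 1.0 (fully open); "grasp_force": force on a finger pad.
Only numpy, scipy, OpenCV 4.12 (cv2) and the standard library are available. Lean on these libraries where they do the work, as an engineer would, in place of code of your own. Each camera call takes 0.05 s, during which the arm holds its last target. There are 200 camera calls.

TASK

Close the dry-goods bin on the stove board and leave it latched: slide the wooden lid along its rails until it meets the rubber seal, hook the wire bail's cross bar down into the fork-shaped keeper on the lid, then press the red lever past center until it lies fully shut, so that the lid is drawn tight on its seal. Feel for the keeper rather than forcing the bail onto it (no more than about 15 N), press the lever with no more than about 35 N, and do not disturb the bowls and the egg cup beside it.

Things in the scene. Friction and masses are not known exactly. Their poses are not given: they have to be found in the camera images.
- bin: cream enamel bin, 130 (x) x 255 (y) x 80 mm (z), fast on the board. Origin: centre of its underside; its y axis runs from the latch end (-y) to the lid handle end (+y). Its top (steel deck at the -y part, wooden lid at the +y part) is level, 80 mm above the origin; lid rails at x = +-62 mm stand 4 mm higher. Two 5 mm ears at x = +-27 mm carry the lever, up to 22 mm above the top.
- lid (a joint): opening of the wooden sliding lid in m, along the bin's +y; friction about 2.5 N. At 0.016 its edge first touches the rubber seal, which yields like a spring of about 1.5 N per mm; 0 is the hard end. Left alone after being pushed onto the seal it springs back to about 0.014. Latched, it ends between 0.001 and 0.0138.
- lid_handle (a point): middle of the top of the lid's upright wooden grip, which is 50 (bin x) x 10 (bin y) x 26 mm tall and stands on the lid. Moves with the lid; axes as the bin's.
- keeper_nominal (a point): where the middle of the keeper's slots nominally lies, at the height of the lid's top; moves with the lid, axes as the bin's, 90.3 mm from the lid handle towards the latch. The steel keeper is screwed on through long holes and really sits up to 6 mm from here, either way along bin y (fixed within a run, does not shift under load, not measured): find it by looking or by feel.
- keeper_strap (a point): middle of the keeper's 12 x 2 mm strap, nominally. Keeper: two forks open upward at bin x = +-27 mm, 8 mm wide (46 clear between), with a 6.5 mm slot between a 6 mm claw on the latch side, 19 mm tall, and a 2.5 mm wall, 13 tall; before the claw and behind the wall, steps 10 long, 10 tall. Height of a bar's axis above the lid's top: 8 mm in the slots, about 21 on a claw, 15 on a wall, 12 on a step.
- lever (a joint): angle of the red lever in rad: 0 = shut, lying flat along the deck, pointing to the bin's -y; it grows as the handle swings up (1.57 = upright) and over towards the lid, to 2.0 at most. It stays where it is left (friction 0.06 N m). With the bail hooked and tensioned it resists until about 0.28 (center), then is drawn shut by the bail.
- lever_tip (a point): on the middle of the red handle (40 mm wide, 5 mm thick), 2 mm from its free end, 44 mm from the lever's pivot; moves with the lever.
- lever_pivot (a point): middle of the lever's pivot axis, which runs along the bin's x, 14 mm above the top and at bin y = -52.5 mm; fixed to the bin.
- bail_grip (a point): centre of the black roller (14 mm diameter, 38 long, spins freely) round the middle of the bail's cross bar. Bail: loop of 5 mm wire, 72 mm wide; bar along bin x, 106 mm from its hinge on the lever, 18 mm from the lever's pivot on the handle side. The bar moves freely in the bin's y-z plane, the lever following. It starts leaning back over the latch end; let go over the lid it drops by its weight.
- ramekin: white ramekin, 78 mm wide, 40 mm tall, near the latch end of the bin; origin at the centre of its underside. Leave it alone.
- pinch_bowl: small blue bowl, 69 mm wide, 31 mm tall, behind the bin; origin at the centre of its underside. Leave it alone.
- egg_cup: white egg cup, 49 mm wide, 61 mm tall, behind the bin; origin at the centre of its underside. Leave it alone.
- lid_panel: flat wooden panel of the sliding lid, 114 x 136 x 8 mm, with the keeper on it; axes as the bin's, origin on the bin's middle line 4 mm below the lid's top, 119.5 mm from the lid handle towards the latch.
- red_handle: red plate of the lever, 40 x 50 x 5 mm; origin on the lever's pivot axis; the plate runs along its -y (from 4 mm behind to 46 mm past the pivot), its top face (the one to press) 1.5 mm below the axis on the z side. The bail is hinged at its y = -17.6, z = -3.7 mm. Press it with no more than about 35 N.
- bail: the wire bail itself: origin in the middle of its hinge axis on the lever, cross bar at its +y end, 106 mm away. The latched bail pulls with about 4 to 22 N.

How it is judged:
By the outcome, as a careful person would: the job done as asked, in the order asked, and still so for the second after the job is handed in, with the robot touching nothing.
It also fails if it takes over 72 s, if anything falls off the work surface, if the arm or the gripper's body presses on something with over 40 N, if the wrist force passes 120 N, or if a joint passes its speed limit or range.

## Working session

There is one attempt and no reset: what is moved stays moved. The work goes in short steps, Python scripts to look and compute and a tool call to move; the robot and the scene stay as the last step left them, time stands still between calls to the robot, and variables do not carry over. Pictures are saved under pics/ and viewed, at most 10 in all, crops included, and the job is handed in when it is done.

Besides the shell and the picture viewer there is one more tool, called after "Emit:" by a JSON object that holds its "api" and its "payload", one argument or row to a line. send_rows: Moves the arm, as the interface text tells. Its arguments: {"type":"object","properties":{"dr":{"type":"array","items":{"type":"array","items":{"type":"number"}}},"xyz":{"type":"array","items":{"type":"array","items":{"type":"number"}}},"jaw":{"type":"array","items":{"type":"number"}}},"required":["dr","xyz","jaw"]}

```bash
ls; mkdir -p pics
python3 - <<'E'
from bench import ctrl
import cv2,numpy as np
np.set_printoptions(precision=4,suppress=True)
for n in("scene","top"):
    im=ctrl.camera(n);cv2.imwrite(f"pics/{n}0.png",im[:,:,::-1]);c=ctrl.calibration(n);print(c)
o=ctrl.get_obs();print(o,ctrl.tip_extent)
E
```

```text
pics
{'camera_matrix': array([[475.7666,   0.    , 273.6131],
       [  0.    , 475.7666, 208.236 ],
       [  0.    ,   0.    ,   1.    ]]), 'world_from_camera': array([[ 0.857 ,  0.2358, -0.4583,  0.1656],
       [-0.5153,  0.4116, -0.7518, -0.7184],
       [ 0.0114,  0.8804,  0.4742,  0.589 ],
       [ 0.    ,  0.    ,  0.    ,  1.    ]])}
{'camera_matrix': array([[516.3752,   0.    , 280.3514],
       [  0.    , 516.3752, 216.3806],
       [  0.    ,   0.    ,   1.    ]]), 'world_from_camera': array([[ 0.0358,  0.9748, -0.2203,  0.339 ],
       [-0.9993,  0.0339, -0.0126, -0.0284],
       [-0.0048,  0.2206,  0.9754,  1.1917],
       [ 0.    ,  0.    ,  0.    ,  1.    ]])}
{'time_s': 0.1, 'q': array([ 0.9927,  0.1815,  1.6079,  0.    ,  1.3538, -0.2063]), 'dq': array([-0.0009, -0.0007, -0.0014, -0.0015,  0.0012, -0.0015]), 'joint_efforts': array([  0.0004, -44.5878, -35.2236,  -0.0002,   0.0043,   0.    ]), 'eef_pos': array([0.2086, 0.5353, 0.2147]), 'eef_rot': array([-0.0003,  0.1848,  0.9828, -0.0007]), 'wrist_force': array([-0.0073,  0.5099,  0.5459]), 'torque': array([ 0.0169,  0.0627, -0.0141]), 'grasp_force': 0.0, 'opening': 1.0016267471224838} 0.019
```

View pics/scene0.png

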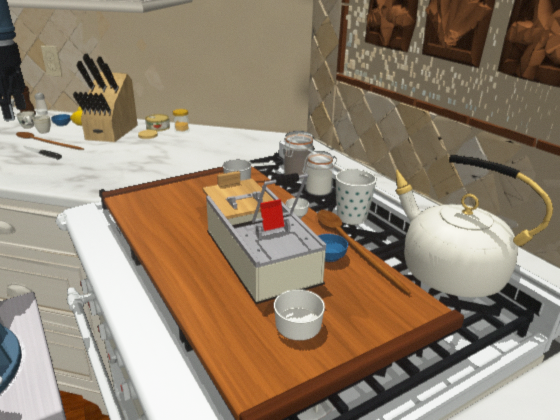

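View pics/top0.png

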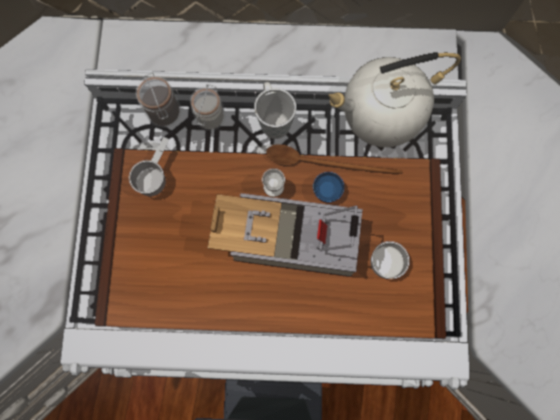

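The bin sits with its latch end to the right in the top view (about x=360) and its lid handle to the left (about 217,220). Next I'll enlarge both views.

Run:
```python
import cv2
a=cv2.imread("pics/top0.png")[185:285,200:400];cv2.imwrite("pics/top0c.png",cv2.resize(a,None,fx=4,fy=4,interpolation=cv2.INTER_CUBIC))
a=cv2.imread("pics/scene0.png")[155:305,190:350];cv2.imwrite("pics/scene0c.png",cv2.resize(a,None,fx=4,fy=4,interpolation=cv2.INTER_CUBIC))
```

```text
(no output)
```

View pics/top0c.png

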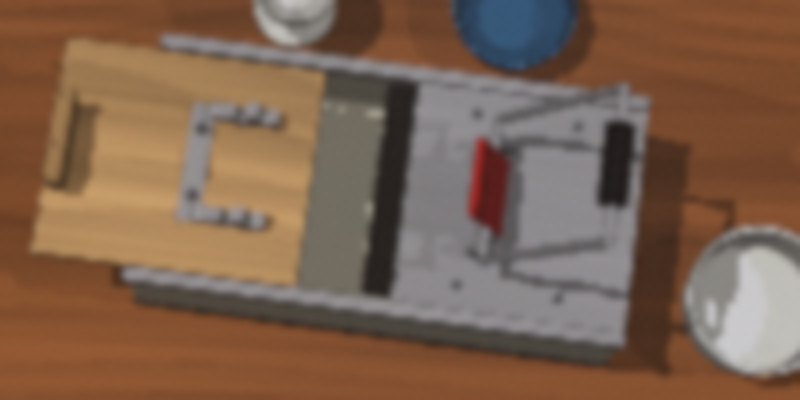

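View pics/scene0c.png

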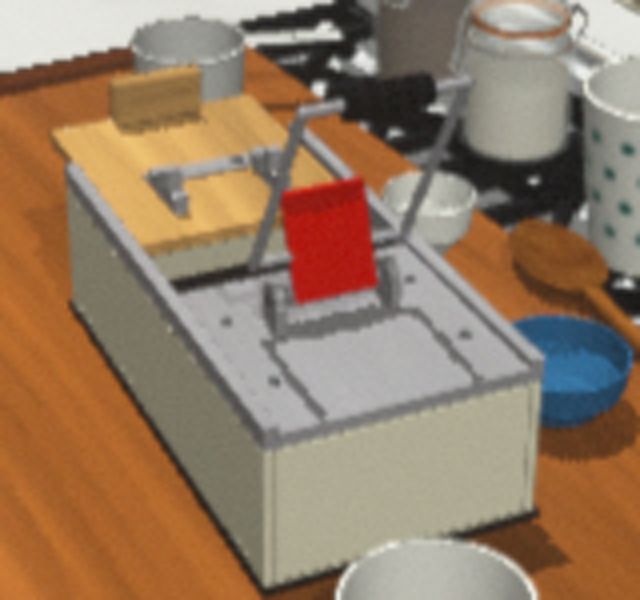

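```bash
cat > h.py <<'E'
import numpy as np,cv2
from bench import ctrl
from scipy.optimize import least_squares
from scipy.spatial.transform import Rotation as R
np.set_printoptions(precision=4,suppress=True)
C={n:ctrl.calibration(n) for n in("scene","top")}
OFF={"scene":(190,155),"top":(200,185)}
def proj(n,p):
    c=C[n];T=np.linalg.inv(c["world_from_camera"]);q=np.atleast_2d(p)@T[:3,:3].T+T[:3,3]
    q=q*[1,-1,-1];u=q@c["camera_matrix"].T;return u[:,:2]/u[:,2:]
def crop2px(n,c): return (np.atleast_2d(c)+.5)/4-.5+np.array(OFF[n])
def b2w(P,p):
    return np.atleast_2d(p)@R.from_euler("z",P[3]).as_matrix().T+P[:3]
def fit(obs,f,x0):
    r=least_squares(lambda x:np.concatenate([(proj(n,f(x,i))-crop2px(n,c)).ravel() for i,(n,_,c) in enumerate(obs)]),x0)
    return r
E
cat > f.py <<'E'
from h import *
h,l=.065,.1275
obs=[("top",(h,-l,.084),(649,100)),("top",(h,l,.084),(163,37)),("top",(-h,-l,.084),(627,346)),("top",(-h,l,.084),(122,270)),
("scene",(-h,-l,.084),(268,440)),("scene",(h,-l,.084),(541,362)),("scene",(-h,-l,0),(266,590)),("scene",(h,-l,0),(537,515)),("scene",(-h,l,.084),(68,165)),("scene",(-h,l,0),(70,302))]
r=fit(obs,lambda x,i:b2w(x,obs[i][1]),[.45,0,0,-.1]);P=r.x;print("bin",P,r.fun.reshape(-1,2).round(1).tolist())
np.save("P.npy",P)
print("bin z=0:",fit(obs,lambda x,i:b2w([x[0],x[1],0,x[2]],obs[i][1]),[.45,0,-.1]).x)
tri=lambda o:(lambda r:(r.x,abs(r.fun).max()))(fit([(n,0,c) for n,c in o],lambda x,i:b2w(P,x),[0,0,.1]))
print("roller",tri([("top",(617,163)),("scene",(390,94))]))
def ray(n,c,z):  # bin-frame point at height z
    return least_squares(lambda x:(proj(n,b2w(P,[x[0],x[1],z]))-crop2px(n,c)).ravel(),[0,0]).x
print("lid -y edge z80",ray("top",(325,72),.08),ray("top",(300,284),.08),ray("scene",(145,247),.08))
print("lid +y edge",ray("top",(66,40),.08),ray("top",(33,250),.08),ray("scene",(53,133),.08))
print("handle top corners",[ray("top",c,.106) for c in((75,92),(52,185),(66,88),(46,183))],[ray("scene",c,.106) for c in((110,80),(198,68))])
print("strap",ray("top",(196,160),.082),"fork tips z90",ray("top",(283,119),.09),ray("top",(268,224),.09))
print("lever tip corners",[tri([("top",t),("scene",s)]) for t,s in (((478,140),(362,180)),((470,203),(285,192)))])
E
python3 f.py
```

```text
bin [ 0.5447 -0.0504  0.0706 -0.1027] [[0.6, -1.3], [0.1, -1.9], [-0.6, -0.5], [0.4, 1.2], [-1.3, -2.3], [1.1, -0.8], [-0.4, 1.7], [-0.9, 0.8], [-1.2, 0.2], [0.6, 1.6]]
bin z=0: [ 0.5702 -0.0151 -0.0927]
roller (array([ 0.0003, -0.1006,  0.2074]), np.float64(0.6679576490472527))
lid -y edge z80 [0.055  0.0412] [-0.0568  0.0385] [-0.054   0.0388]
lid +y edge [0.0535 0.1776] [-0.0582  0.1759] [-0.0559  0.1737]
handle top corners [array([0.0208, 0.1641]), array([-0.0281,  0.1677]), array([0.0222, 0.169 ]), array([-0.0275,  0.1708])] [array([-0.0242,  0.1707]), array([0.0236, 0.1666])]
strap [-0.0008  0.1004] fork tips z90 [0.0249 0.0587] [-0.0302  0.0585]
lever tip corners [(array([ 0.0185, -0.0401,  0.1372]), np.float64(0.7508516522450464)), (array([-0.0157, -0.0392,  0.1386]), np.float64(0.4034516829690915))]
```

```bash
cat >> f.py <<'E'
print('----')
for n in("top","scene"):
    o=[a for a in obs if a[0]==n]
    for z in (0,.02,.04,.07):
        r=fit(o,lambda x,i:b2w([x[0],x[1],z,x[2]],o[i][1]),[.55,-.03,-.1]);print(n,z,r.x,r.cost,r.fun.reshape(-1,2).round(1).tolist())
    r=fit(o,lambda x,i:b2w(x,o[i][1]),P);print(n,r.x,r.cost)
print("ramekin rim scene/top",C and None)
# tri of board-level corners and rim points, world
def T(a,b):
    f=lambda x:np.concatenate([(proj("top",x)-a).ravel(),(proj("scene",x)-b).ravel()]);r=least_squares(f,[.5,0,0]);return r.x,r.fun.round(1)
print("ramekin rim c",T((391,260),(299.5,304)));print("eggcup rim",T((273,181),(296.5,206)));print("blue",T((328.5,187),(332,244)))
print("TCP in scene",proj("scene",ctrl.get_obs()["eef_pos"]))
E
python3 f.py | sed -n '/----/,$p'
```

```text
----
top 0 [ 0.5568 -0.0517 -0.1058] 37.41487578690977 [[-3.5, 1.1], [3.7, 1.2], [-4.6, -2.1], [4.5, 0.4]]
top 0.02 [ 0.553  -0.0513 -0.1058] 20.34067394252931 [[-2.4, 0.7], [2.7, 0.5], [-3.6, -1.5], [3.4, 0.7]]
top 0.04 [ 0.5492 -0.0508 -0.1058] 8.715978765146462 [[-1.3, 0.2], [1.7, -0.3], [-2.5, -0.8], [2.2, 1.1]]
top 0.07 [ 0.5435 -0.0502 -0.1058] 2.976645567377414 [[0.5, -0.5], [0.1, -1.4], [-0.9, 0.2], [0.3, 1.6]]
top [ 0.5442 -0.0502  0.0663 -0.1058] 2.855932970040246
scene 0 [ 0.5942  0.0365 -0.0665] 139.04729135089906 [[2.4, -1.7], [-5.9, 0.8], [3.0, -3.2], [-7.2, -2.7], [3.6, 8.9], [4.9, 6.3]]
scene 0.02 [ 0.5803  0.0118 -0.0763] 77.09812505889421 [[1.6, -1.9], [-4.0, 0.4], [2.3, -2.0], [-5.5, -1.8], [2.4, 6.6], [3.8, 5.0]]
scene 0.04 [ 0.5665 -0.0128 -0.0865] 32.558813696428196 [[0.7, -2.1], [-2.0, -0.1], [1.4, -0.7], [-3.6, -0.9], [1.2, 4.2], [2.7, 3.7]]
scene 0.07 [ 0.5459 -0.0495 -0.1027] 8.313466039712278 [[-0.9, -2.5], [1.4, -1.0], [-0.0, 1.4], [-0.6, 0.6], [-0.8, 0.1], [1.0, 1.5]]
scene [ 0.5479 -0.046   0.0671 -0.1011] 8.008680653174741
ramekin rim scene/top None
ramekin rim c (array([ 0.4984, -0.2506,  0.1142]), array([ 0.4, -0.8, -0.6,  0.1]))
eggcup rim (array([0.6593, 0.0032, 0.1243]), array([ 0.4, -0.7, -0.8,  0.2]))
blue (array([ 0.6592, -0.1195,  0.0984]), array([ 0.8, -1.5, -1.4,  0.4]))
TCP in scene [[ 17.537  126.2058]]
```

```bash
cat >> h.py <<'E'
P=np.array([.544,-.050,.068,-.104])
def go(*pts,tipz=True):
    """bin-frame points (m; z of the fingertips) -> shift in current tool axes (cm)"""
    o=ctrl.get_obs();Rt=R.from_quat(o["eef_rot"],scalar_first=True)
    for p in pts:
        w=b2w(P,p)[0]+[0,0,.019];print(p,"world tcp",w,"shift cm",Rt.inv().apply(w-o["eef_pos"])*100)
    Rd=R.from_euler("z",P[3])*R.from_matrix(np.array([[-1,0,0],[0,1,0],[0,0,-1.]]))
    print("dr units",np.degrees((Rt.inv()*Rd).as_rotvec())/6)
def where():
    o=ctrl.get_obs();b=R.from_euler("z",-P[3]).apply(o["eef_pos"]-[0,0,.019]-P[:3])*1000
    f=R.from_euler("z",-P[3]).apply(o["wrist_force"]);print("t%.2f"%o["time_s"],"tip bin mm",b.round(1),"F",f.round(2),"op",round(o["opening"],3),"gf",round(o["grasp_force"],1))
E
python3 - <<'E'
from h import *
where();go((0,.225,.14),(0,.225,.09))
print(least_squares(lambda x:(proj("top",[x[0],x[1],.11])-[147,178]).ravel(),[.6,.2]).x)
print(ctrl.tip_extent)
E
```

```text
t0.10 tip bin mm [-394.4  547.3  127.7] F [-0.06  0.51  0.55] op 1.002 gf 0.0
(0, 0.225, 0.14) world tcp [0.5674 0.1738 0.227 ] shift cm [-46.5605 -20.6458  -1.2179]
(0, 0.225, 0.09) world tcp [0.5674 0.1738 0.177 ] shift cm [-46.5624 -20.6378   3.7821]
dr units [-0.0147 -0.0056 -2.5575]
[0.6592 0.2801]
0.019
```

Emit:
{"api": "send_rows", "payload": {
  "dr": [
    [0,0,-1.2],
    [0,0,-2.56],
    [0,0,-2.56],
    [0,0,-2.56],
    [0,0,-2.56],
    [0,0,-2.56],
    [0,0,-2.56],
    [0,0,-2.56]
  ],
  "xyz": [
    [-5.8,-2.6,-0.2],
    [-11.6,-5.2,-0.4],
    [-17.4,-7.8,-0.6],
    [-23.2,-10.4,-0.8],
    [-29,-13,-1],
    [-34.8,-15.5,-1.1],
    [-40.6,-18,-1.2],
    [-46.5,-20.6,-1.2]
  ],
  "jaw": [0,0,0,0,0,0,0,0]
}}

```text
time_s: 1.1
eef_pos: [0.5621, 0.1794, 0.2273]
eef_rot: [-0.0, 0.052, 0.999, 0.0]
wrist_force: [0.2, 0.4, 0.9]
opening: -0.003
grasp_force: 0.0
```

```bash
python3 -c "
from h import *
where();go((0,.225,.09),(0,.2,.09));print(ctrl.tip_extent)"
```

```text
t1.10 tip bin mm [ -5.8 230.1 140.3] F [0.21 0.39 0.87] op -0.003 gf 0.0
(0, 0.225, 0.09) world tcp [0.5674 0.1738 0.177 ] shift cm [-0.5791 -0.5068  5.0266]
(0, 0.2, 0.09) world tcp [0.5648 0.1489 0.177 ] shift cm [-0.5788 -3.0068  5.0263]
dr units [ 0.0013 -0.0029  0.0009]
0.019
```

Emit:
{"api": "send_rows", "payload": {
  "dr": [
    [0,0,0],
    [0,0,0],
    [0,0,0],
    [0,0,0],
    [0,0,0],
    [0,0,0],
    [0,0,0],
    [0,0,0]
  ],
  "xyz": [
    [0,0,1.7],
    [0,0,3.4],
    [0,0,5],
    [0,0,5],
    [0,-1,5],
    [0,-2,5],
    [0,-2,5],
    [0,-2,5]
  ],
  "jaw": [0,0,0,0,0,0,0,0]
}}

```text
time_s: 2.1
eef_pos: [0.5593, 0.161, 0.1779]
eef_rot: [0.0, 0.052, 0.999, 0.0]
wrist_force: [-0.3, 0.9, 0.2]
opening: 0.001
grasp_force: 0.0
```

```bash
python3 -c "
from h import *
where()"
```

```text
t2.10 tip bin mm [ -6.7 211.4  90.9] F [-0.38  0.83  0.16] op 0.001 gf 0.0
```

Emit:
{"api": "send_rows", "payload": {
  "dr": [
    [0,0,0],
    [0,0,0],
    [0,0,0],
    [0,0,0],
    [0,0,0],
    [0,0,0],
    [0,0,0],
    [0,0,0]
  ],
  "xyz": [
    [-0.3,-0.7,0],
    [-0.6,-1.4,0],
    [-0.6,-2,0],
    [-0.6,-2.5,0],
    [-0.6,-3,0],
    [-0.6,-3.5,0],
    [-0.6,-4,0],
    [-0.6,-4.5,0]
  ],
  "jaw": [0,0,0,0,0,0,0,0]
}}

```text
time_s: 3.1
eef_pos: [0.5603, 0.1155, 0.1775]
eef_rot: [0.0, 0.052, 0.999, 0.0]
wrist_force: [0.1, 0.9, 0.4]
opening: -0.001
grasp_force: 0.0
```

```bash
python3 -c "
from h import *
where()"
```

```text
t3.10 tip bin mm [ -1.  166.3  90.5] F [0.05 0.89 0.38] op -0.001 gf 0.0
```

```bash
python3 -c "
from h import *
where()
a=ctrl.camera('top')[150:300,160:360,::-1];b=ctrl.camera('scene')[120:270,170:370,::-1]
cv2.imwrite('pics/v1.png',cv2.resize(np.vstack([a,b]),None,fx=2,fy=2,interpolation=cv2.INTER_CUBIC))"
```

```text
t3.10 tip bin mm [ -1.  166.3  90.5] F [0.05 0.89 0.38] op -0.001 gf 0.0
```

View pics/v1.png

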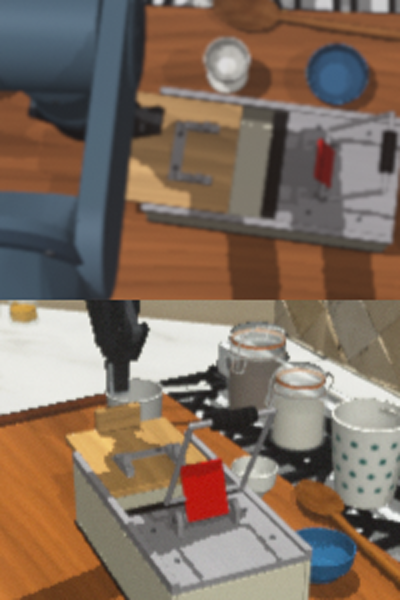

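```bash
python3 -c "
from h import *
o=ctrl.get_obs();p=o['eef_pos']
for e in (0,.01,.019,.03):
  q=p-[0,0,e];print(e,(proj('scene',q)-[170,120])*2+[0,300],(proj('top',q)-[160,150])*2)
for z in(.08,.09,.106): print(z,(proj('scene',b2w(P,(0,.163,z)))-[170,120])*2+[0,300],(proj('top',b2w(P,(0,.163,z)))-[160,150])*2)
"
```

```text
0 [[116.1275 406.417 ]] [[110.7784 135.9384]]
0.01 [[116.4488 415.0612]] [[112.0332 138.0796]]
0.019 [[116.7354 422.7717]] [[113.1427 139.9729]]
0.03 [[117.0824 432.1078]] [[114.474  142.2447]]
0.08 [[118.9105 432.6524]] [[117.5072 141.6543]]
0.09 [[118.603  424.1518]] [[116.3255 139.5847]]
0.106 [[118.105  410.3835]] [[114.3887 136.1928]]
```

```bash
python3 -c "
import cv2
a=cv2.imread('pics/v1.png')[300:480,60:220]
cv2.imwrite('pics/v1c.png',cv2.resize(a,None,fx=3.3,fy=3.3,interpolation=cv2.INTER_CUBIC))"
```

```text
(no output)
```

View pics/v1c.png

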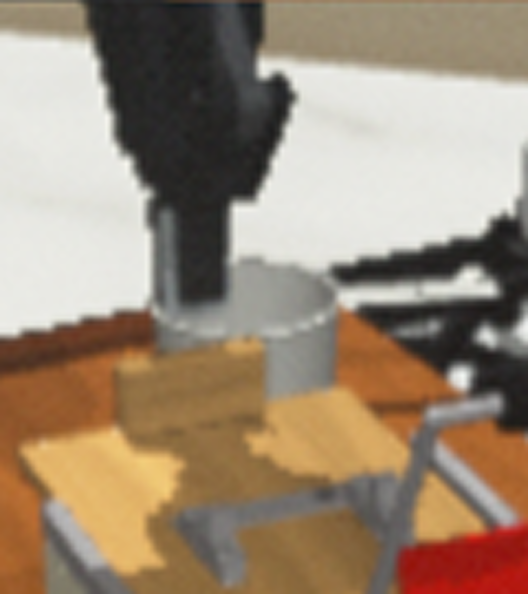

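The fingertip shows at about (230,166) in the scene view, above and behind the handle. That is 15 px higher than predicted, so the arm and camera frames disagree. I'll keep pushing gently and check by feel.

Emit:
{"api": "send_rows", "payload": {
  "dr": [
    [0,0,0],
    [0,0,0],
    [0,0,0],
    [0,0,0],
    [0,0,0],
    [0,0,0],
    [0,0,0],
    [0,0,0]
  ],
  "xyz": [
    [0,-0.3,0],
    [0,-0.6,0],
    [0,-0.9,0],
    [0,-1.2,0],
    [0,-1.5,0],
    [0,-1.8,0],
    [0,-2,0],
    [0,-2,0]
  ],
  "jaw": [0,0,0,0,0,0,0,0]
}}

```text
time_s: 4.2
eef_pos: [0.5583, 0.0958, 0.1775]
eef_rot: [0.0, 0.052, 0.999, 0.0]
wrist_force: [0.3, 0.0, -0.5]
opening: 0.0
grasp_force: 0.0
```

```bash
python3 -c "
from h import *
where()
a=ctrl.camera('top')[150:300,160:360,::-1];b=ctrl.camera('scene')[100:300,170:350,::-1]
cv2.imwrite('pics/t2.png',a)
cv2.imwrite('pics/v2.png',np.hstack([cv2.resize(b,None,fx=3,fy=3,interpolation=cv2.INTER_CUBIC)[:600],cv2.resize(a[:,:86],(258,600) if 0 else None,fx=3,fy=4,interpolation=cv2.INTER_CUBIC)]))"
```

```text
t4.20 tip bin mm [ -1.  146.5  90.5] F [ 0.26  0.05 -0.47] op 0.0 gf 0.0
```

View pics/v2.png

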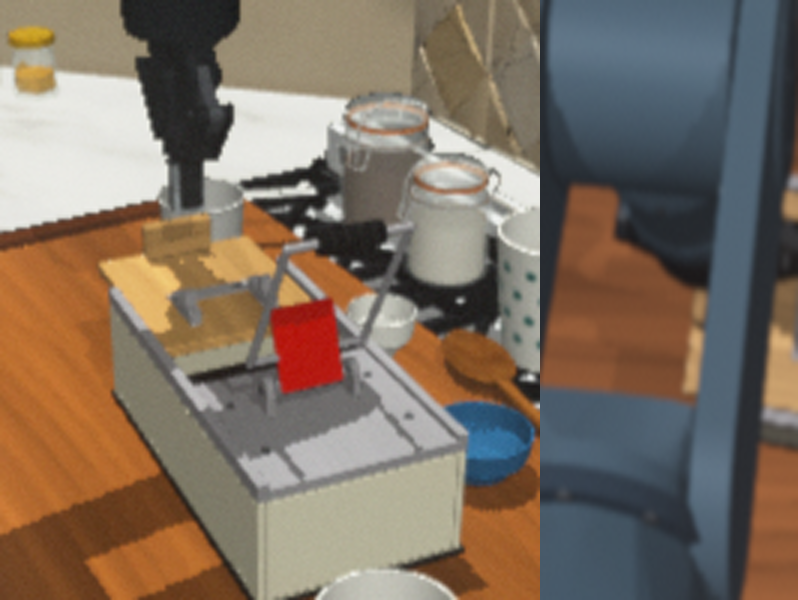

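Emit:
{"api": "send_rows", "payload": {
  "dr": [
    [0,0,0],
    [0,0,0],
    [0,0,0],
    [0,0,0],
    [0,0,0],
    [0,0,0],
    [0,0,0],
    [0,0,0]
  ],
  "xyz": [
    [0,-0.4,0],
    [0,-0.8,0],
    [0,-1.2,0],
    [0,-1.6,0],
    [0,-2,0],
    [0,-2.4,0],
    [0,-2.7,0],
    [0,-3,0]
  ],
  "jaw": [0,0,0,0,0,0,0,0]
}}

```text
time_s: 5.3
eef_pos: [0.5551, 0.0659, 0.1775]
eef_rot: [-0.0, 0.052, 0.999, 0.0]
wrist_force: [-0.5, 0.0, -0.0]
opening: 0.003
grasp_force: 0.0
```

```bash
python3 -c "
from h import *
where()
b=ctrl.camera('scene')[100:300,170:350,::-1]
t=ctrl.camera('top')[:,:,::-1]
cv2.imwrite('pics/t3.png',t);cv2.imwrite('pics/s3.png',b)
cv2.imwrite('pics/v3.png',np.hstack([cv2.resize(b[:90,:90],None,fx=4,fy=4,interpolation=cv2.INTER_CUBIC),cv2.resize(t[160:250,200:300],None,fx=4,fy=4,interpolation=cv2.INTER_CUBIC)]))"
```

```text
t5.30 tip bin mm [ -1.  116.4  90.5] F [-0.48 -0.05 -0.03] op 0.003 gf 0.0
```

View pics/v3.png

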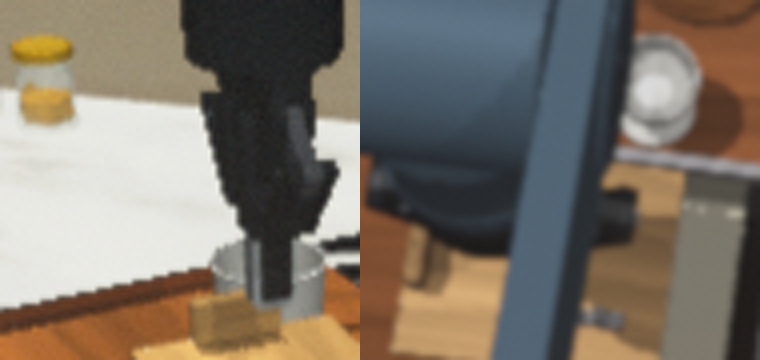

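```bash
cat > g.py <<'E'
from h import *
h,l=.065,.1275
obs=[("top",(h,-l,.084),(649,100)),("top",(h,l,.084),(163,37)),("top",(-h,-l,.084),(627,346)),("top",(-h,l,.084),(122,270)),
("scene",(-h,-l,.084),(268,434)),("scene",(h,-l,.084),(541,358)),("scene",(-h,-l,0),(266,593)),("scene",(h,-l,0),(537,518)),("scene",(-h,l,.084),(68,165)),("scene",(-h,l,0),(70,302))]
tips=[((.5603,.1155,.1585),(230.3,166)),((.5583,.0958,.1585),(232.3,169)),((.5551,.0659,.1585),(237.5,175))]
import copy
K0={n:C[n]["camera_matrix"].copy() for n in C}
def res(x,tip=True,full=False):
    for n in C:
        K=K0[n].copy();K[0,0]*=x[4];K[1,1]*=x[4];C[n]["camera_matrix"]=K
    r=[(proj(n,b2w(x,p))-crop2px(n,c)).ravel() for n,p,c in obs]
    rt=[(proj("scene",np.array(p)+x[5:8])-c).ravel() for p,c in tips]
    return np.concatenate(r+rt)
for name,free in (("none",[0,1,2,3]),("k",[0,1,2,3,4]),("off z",[0,1,2,3,7]),("off xz",[0,1,2,3,5,7]),("k off z",[0,1,2,3,4,7]),("off xyz",[0,1,2,3,5,6,7])):
    x0=np.array([.55,-.05,.06,-.1,1,0,0,0]);
    def f(y):
        x=x0.copy();x[free]=y;return res(x)
    r=least_squares(f,x0[free],x_scale=.01);print(name,r.cost.round(1),r.x,r.fun[-6:].round(1))
E
python3 g.py
```

```text
none 382.1 [ 0.5446 -0.0505  0.0711 -0.1027] [-2.  15.3 -0.7 16.  -0.7 15.8]
k 376.4 [ 0.5455 -0.0494  0.0713 -0.105   1.0158] [-2.7 14.9 -1.3 15.6 -1.3 15.6]
off z 13.4 [ 0.5446 -0.0505  0.0711 -0.1027  0.0356] [-2.6 -0.1 -1.2  0.4 -1.1 -0.1]
off xz 9.4 [ 0.5446 -0.0505  0.0711 -0.1027  0.0037  0.0349] [-1.  -0.2  0.4  0.3  0.5 -0.2]
k off z 11.5 [ 0.544  -0.0511  0.0709 -0.1013  0.9908  0.0364] [-2.1 -0.1 -0.8  0.4 -0.8 -0.2]
off xyz 9.2 [ 0.5446 -0.0505  0.0711 -0.1027  0.0329  0.0598  0.0057] [-0.7  0.1  0.5  0.4  0.2 -0.5]
```

Emit:
{"api": "send_rows", "payload": {
  "dr": [
    [0,0,0],
    [0,0,0],
    [0,0,0],
    [0,0,0],
    [0,0,0],
    [0,0,0],
    [0,0,0],
    [0,0,0]
  ],
  "xyz": [
    [0,0,0.2],
    [0,0,0.4],
    [0,0,0.6],
    [0,0,0.8],
    [0,0,1.0],
    [0,0,1.2],
    [0,0,1.4],
    [0,0,1.5]
  ],
  "jaw": [0,0,0,0,0,0,0,0]
}}

```text
time_s: 6.4
eef_pos: [0.5551, 0.0661, 0.1623]
eef_rot: [-0.0, 0.052, 0.999, -0.0]
wrist_force: [0.7, -0.4, -0.1]
opening: 0.001
grasp_force: 0.0
```

```bash
python3 -c "
from h import *
where()"
```

```text
t6.40 tip bin mm [ -1.  116.6  75.3] F [ 0.7  -0.31 -0.07] op 0.001 gf 0.0
```

Emit:
{"api": "send_rows", "payload": {
  "dr": [
    [0,0,0],
    [0,0,0],
    [0,0,0],
    [0,0,0],
    [0,0,0],
    [0,0,0],
    [0,0,0],
    [0,0,0]
  ],
  "xyz": [
    [0,0,0.3],
    [0,0,0.6],
    [0,0,0.9],
    [0,0,1.2],
    [0,0,1.5],
    [0,0,1.8],
    [0,0,2.0],
    [0,0,2.0]
  ],
  "jaw": [0,0,0,0,0,0,0,0]
}}

```text
time_s: 7.4
eef_pos: [0.555, 0.0661, 0.1423]
eef_rot: [-0.0, 0.052, 0.999, 0.0]
wrist_force: [0.8, -0.6, 0.4]
opening: 0.004
grasp_force: 0.0
```

```bash
python3 -c "
from h import *
where()
b=ctrl.camera('scene')[:,:,::-1]
t=ctrl.camera('top')[:,:,::-1]
cv2.imwrite('pics/v4.png',np.hstack([cv2.resize(b[130:230,190:290],None,fx=4,fy=4,interpolation=cv2.INTER_CUBIC),cv2.resize(t[170:270,200:300],None,fx=4,fy=4,interpolation=cv2.INTER_CUBIC)]))"
```

```text
t7.40 tip bin mm [ -1.1 116.6  55.3] F [ 0.9  -0.49  0.41] op 0.004 gf 0.0
```

View pics/v4.png

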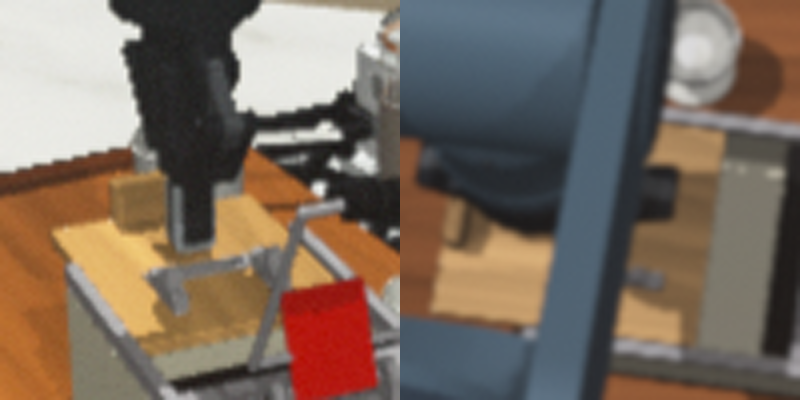

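Now the tip is in front of the handle at about (238,191), roughly 10 mm above the lid. I'll touch the lid to pin down the height.

Emit:
{"api": "send_rows", "payload": {
  "dr": [
    [0,0,0],
    [0,0,0],
    [0,0,0],
    [0,0,0],
    [0,0,0],
    [0,0,0],
    [0,0,0],
    [0,0,0]
  ],
  "xyz": [
    [0,0,0.1],
    [0,0,0.2],
    [0,0,0.3],
    [0,0,0.4],
    [0,0,0.5],
    [0,0,0.6],
    [0,0,0.7],
    [0,0,0.7]
  ],
  "jaw": [0,0,0,0,0,0,0,0]
}}

```text
time_s: 8.5
eef_pos: [0.5552, 0.0661, 0.1362]
eef_rot: [0.0, 0.052, 0.999, -0.0]
wrist_force: [-2.6, -0.1, 5.1]
opening: -0.003
grasp_force: 2.7
```

```bash
python3 -c "
from h import *
where()"
```

```text
t8.50 tip bin mm [ -0.9 116.6  49.2] F [-2.54 -0.38  5.1 ] op -0.003 gf 2.7
```

Run:
```python
from h import *
Pc=[.5446,-.0505,.0690,-.1027]
for z in (.080,.086):
    for px in ((238,191.25),(238,192.5)):
        x=least_squares(lambda x:(proj("scene",b2w(Pc,[x[0],x[1],z]))-px).ravel(),[0,0.1]).x
        print(z,px,"bin",x)
o=ctrl.get_obs();print(R.from_euler("z",.1027).apply(o["eef_pos"]-Pc[:3]))
```

```text
0.08 (238, 191.25) bin [0.0068 0.1321]
0.08 (238, 192.5) bin [0.0047 0.1266]
0.086 (238, 191.25) bin [0.0025 0.1207]
0.086 (238, 192.5) bin [0.0004 0.1153]
[-0.0014  0.117   0.0672]
```

```bash
sed -i 's/^P=.*/P=np.array([.5446,-.0505,.0375,-.1027])/' h.py; python3 -c "
from h import *
where();go((0,.117,.125),(0,.21,.125),(0,.21,.09))"
```

```text
t8.50 tip bin mm [ -1.4 117.   79.7] F [-2.54 -0.37  5.1 ] op -0.003 gf 2.7
(0, 0.117, 0.125) world tcp [0.5566 0.0659 0.1815] shift cm [-0.144  -0.0046 -4.529 ]
(0, 0.21, 0.125) world tcp [0.5661 0.1584 0.1815] shift cm [-0.1355  9.2954 -4.5303]
(0, 0.21, 0.09) world tcp [0.5661 0.1584 0.1465] shift cm [-0.1352  9.2959 -1.0303]
dr units [-0.0013  0.0009 -0.0087]
```

Emit:
{"api": "send_rows", "payload": {
  "dr": [
    [0,0,0],
    [0,0,0],
    [0,0,0],
    [0,0,0],
    [0,0,0],
    [0,0,0],
    [0,0,0],
    [0,0,0]
  ],
  "xyz": [
    [0,0,-2.5],
    [0,0,-4.8],
    [0,2,-5],
    [0,5,-5],
    [0,8,-5],
    [0,9.8,-5],
    [0,9.8,-4.8],
    [0,9.8,-4.5]
  ],
  "jaw": [0,0,0,0,0,0,0,0]
}}

```text
time_s: 9.5
eef_pos: [0.5651, 0.1632, 0.1799]
eef_rot: [-0.0, 0.052, 0.999, -0.0]
wrist_force: [-0.2, -0.1, 0.3]
opening: -0.002
grasp_force: 0.0
```

```bash
python3 -c "
from h import *
where();go((0,.21,.09))"
```

```text
t9.50 tip bin mm [ -1.5 214.6 123.4] F [-0.16 -0.11  0.28] op -0.002 gf 0.0
(0, 0.21, 0.09) world tcp [0.5661 0.1584 0.1465] shift cm [-0.1529 -0.461   3.3407]
dr units [-0.0047 -0.0048 -0.0092]
```

Emit:
{"api": "send_rows", "payload": {
  "dr": [
    [0,0,0],
    [0,0,0],
    [0,0,0],
    [0,0,0],
    [0,0,0],
    [0,0,0],
    [0,0,0],
    [0,0,0]
  ],
  "xyz": [
    [-0.1,0,1.7],
    [-0.1,0,3.2],
    [-0.1,0,3.2],
    [-0.1,-1,3.2],
    [-0.1,-2,3.2],
    [-0.1,-2.5,3.2],
    [-0.1,-3,3.2],
    [-0.1,-3.5,3.2]
  ],
  "jaw": [0,0,0,0,0,0,0,0]
}}

```text
time_s: 10.5
eef_pos: [0.563, 0.1288, 0.1489]
eef_rot: [0.001, 0.052, 0.999, 0.0]
wrist_force: [0.6, 3.6, 1.0]
opening: -0.0
grasp_force: 1.4
```

```bash
python3 -c "
from h import *
where()"
```

```text
t10.50 tip bin mm [ -0.1 180.2  92.4] F [0.25 3.67 1.04] op -0.0 gf 1.4
```

Emit:
{"api": "send_rows", "payload": {
  "dr": [
    [0,0,0],
    [0,0,0],
    [0,0,0],
    [0,0,0],
    [0,0,0],
    [0,0,0],
    [0,0,0],
    [0,0,0]
  ],
  "xyz": [
    [0,-0.4,0],
    [0,-0.8,0],
    [0,-1.2,0],
    [0,-1.6,0],
    [0,-2,0],
    [0,-2.3,0],
    [0,-2.5,0],
    [0,-2.6,0]
  ],
  "jaw": [0,0,0,0,0,0,0,0]
}}

```text
time_s: 11.5
eef_pos: [0.56, 0.1027, 0.1484]
eef_rot: [-0.0, 0.052, 0.999, 0.0]
wrist_force: [2.6, 3.1, 1.9]
opening: 0.003
grasp_force: 1.5
```

```bash
python3 -c "
from h import *
where()"
```

```text
t11.50 tip bin mm [ -0.4 153.9  91.9] F [2.29 3.4  1.92] op 0.003 gf 1.5
```

Emit:
{"api": "send_rows", "payload": {
  "dr": [
    [0,0,0],
    [0,0,0],
    [0,0,0],
    [0,0,0],
    [0,0,0],
    [0,0,0],
    [0,0,0],
    [0,0,0]
  ],
  "xyz": [
    [0,-0.1,0],
    [0,-0.2,0],
    [0,-0.3,0],
    [0,-0.4,0],
    [0,-0.5,0],
    [0,-0.6,0],
    [0,-0.6,0],
    [0,-0.6,0]
  ],
  "jaw": [0,0,0,0,0,0,0,0]
}}

```text
time_s: 12.5
eef_pos: [0.5595, 0.0982, 0.1486]
eef_rot: [0.0, 0.052, 0.999, 0.001]
wrist_force: [3.2, 7.4, 1.2]
opening: 0.0
grasp_force: 4.2
```

```bash
python3 -c "
from h import *
where()"
```

```text
t12.50 tip bin mm [ -0.4 149.4  92.1] F [2.38 7.73 1.23] op 0.0 gf 4.2
```

Emit:
{"api": "send_rows", "payload": {
  "dr": [
    [0,0,0],
    [0,0,0],
    [0,0,0],
    [0,0,0],
    [0,0,0],
    [0,0,0],
    [0,0,0],
    [0,0,0]
  ],
  "xyz": [
    [0,-0.1,0],
    [0,-0.1,0],
    [0,1,0],
    [0,1.5,-3],
    [0,1.5,-8],
    [0,0,-14],
    [0,-4,-19],
    [0,-9,-20]
  ],
  "jaw": [0,0,0,0,0,100,100,100]
}}

```text
time_s: 13.5
eef_pos: [0.5509, 0.0065, 0.3526]
eef_rot: [0.003, 0.051, 0.999, -0.001]
wrist_force: [0.7, -0.1, 0.0]
opening: 0.636
grasp_force: 0.0
```

```bash
python3 -c "
from h import *
where();go((0,-.1,.28),(0,-.1,.202))"
```

```text
t13.50 tip bin mm [  0.4  57.3 296.1] F [0.69 0.   0.  ] op 0.636 gf 0.0
(0, -0.1, 0.28) world tcp [ 0.5343 -0.15    0.3365] shift cm [  0.0619 -15.7262   1.6446]
(0, -0.1, 0.202) world tcp [ 0.5343 -0.15    0.2585] shift cm [  0.106  -15.7112   9.4444]
dr units [-0.0184  0.054   0.0075]
```

Emit:
{"api": "send_rows", "payload": {
  "dr": [
    [0,0,0],
    [0,0,0],
    [0,0,0],
    [0,0,0],
    [0,0,0],
    [0,0,0],
    [0,0,0],
    [0,0,0]
  ],
  "xyz": [
    [0,-5,0],
    [0,-10,0.5],
    [0,-14,1],
    [0,-15.7,2],
    [0,-15.7,4.5],
    [0,-15.7,6],
    [0,-15.7,7],
    [0,-15.7,7]
  ],
  "jaw": [100,100,100,100,100,100,100,100]
}}

```text
time_s: 14.5
eef_pos: [0.5335, -0.1481, 0.2778]
eef_rot: [-0.001, 0.051, 0.999, 0.0]
wrist_force: [0.5, 0.9, -0.2]
opening: 1.002
grasp_force: 0.0
```

```bash
python3 -c "
from h import *
where();go((0,-.1,.202))
b=ctrl.camera('scene')[:,:,::-1];t=ctrl.camera('top')[:,:,::-1]
cv2.imwrite('pics/v5.png',np.hstack([cv2.resize(b[110:250,180:320],None,fx=4,fy=4,interpolation=cv2.INTER_CUBIC)]))"
```

```text
t14.50 tip bin mm [ -1.  -98.3 221.3] F [ 0.41  0.95 -0.17] op 1.002 gf 0.0
(0, -0.1, 0.202) world tcp [ 0.5343 -0.15    0.2585] shift cm [-0.1017 -0.1748  1.9292]
dr units [ 0.0044 -0.0132 -0.0017]
```

Emit:
{"api": "send_rows", "payload": {
  "dr": [
    [0,0,0],
    [0,0,0],
    [0,0,0],
    [0,0,0],
    [0,0,0],
    [0,0,0],
    [0,0,0],
    [0,0,0]
  ],
  "xyz": [
    [-0.1,-0.2,0.7],
    [-0.1,-0.2,1.3],
    [-0.1,-0.2,1.8],
    [-0.1,-0.2,1.8],
    [-0.1,-0.2,1.8],
    [-0.1,-0.2,1.8],
    [-0.1,-0.2,1.8],
    [-0.1,-0.2,1.8]
  ],
  "jaw": [100,100,100,0,0,0,0,0]
}}

```text
time_s: 15.6
eef_pos: [0.5347, -0.1512, 0.2609]
eef_rot: [0.0, 0.052, 0.999, -0.0]
wrist_force: [-0.4, -0.6, 1.7]
opening: 0.127
grasp_force: 58.6
```

```bash
python3 -c "
from h import *
where()"
```

```text
t15.60 tip bin mm [   0.5 -101.2  204.4] F [-0.37 -0.69  1.72] op 0.127 gf 58.6
```

Emit:
{"api": "send_rows", "payload": {
  "dr": [
    [0,0,0],
    [0,0,0],
    [0,0,0],
    [0,0,0],
    [0,0,0],
    [0,0,0],
    [0,0,0],
    [0,0,0]
  ],
  "xyz": [
    [0,0,0],
    [0,0,0],
    [0,0,0.4],
    [0,0,0.8],
    [0,0,0.8],
    [0,0,0.8],
    [0,0,0.8],
    [0,0,0.8]
  ],
  "jaw": [40,40,40,40,0,0,0,0]
}}

```text
time_s: 16.6
eef_pos: [0.5344, -0.1508, 0.2522]
eef_rot: [-0.0, 0.052, 0.999, 0.0]
wrist_force: [-0.7, 1.2, -1.4]
opening: 0.135
grasp_force: 58.5
```

```bash
python3 -c "
from h import *
where()
b=ctrl.camera('scene')[:,:,::-1];t=ctrl.camera('top')[:,:,::-1]
cv2.imwrite('pics/v6.png',np.hstack([cv2.resize(b[110:210,210:310],None,fx=4,fy=4,interpolation=cv2.INTER_CUBIC),cv2.resize(t[180:280,280:380],None,fx=4,fy=4,interpolation=cv2.INTER_CUBIC)]))"
```

```text
t16.60 tip bin mm [   0.1 -100.8  195.7] F [-0.81  1.07 -1.39] op 0.135 gf 58.5
```

Emit:
{"api": "send_rows", "payload": {
  "dr": [
    [0,0,0],
    [0,0,0],
    [0,0,0],
    [0,0,0],
    [0,0,0],
    [0,0,0],
    [0,0,0],
    [0,0,0]
  ],
  "xyz": [
    [0,0,0],
    [0,0,0],
    [0,0,-0.3],
    [0,0,-0.4],
    [0,0,-0.4],
    [0,0,-0.4],
    [0,0,-0.4],
    [0,0,-0.4]
  ],
  "jaw": [40,40,40,40,0,0,0,0]
}}

```text
time_s: 17.7
eef_pos: [0.5347, -0.1512, 0.2567]
eef_rot: [0.0, 0.052, 0.999, -0.0]
wrist_force: [-0.5, -1.7, 1.9]
opening: 0.133
grasp_force: 58.6
```

```bash
python3 -c "
from h import *
where()
b=ctrl.camera('scene')[:,:,::-1];t=ctrl.camera('top')[:,:,::-1]
cv2.imwrite('pics/v6.png',np.hstack([cv2.resize(b[120:190,230:310],None,fx=5,fy=5,interpolation=cv2.INTER_CUBIC),cv2.resize(t[190:260,280:360],None,fx=5,fy=5,interpolation=cv2.INTER_CUBIC)]))"
```

```text
t17.70 tip bin mm [   0.4 -101.2  200.2] F [-0.27 -1.77  1.89] op 0.133 gf 58.6
```

View pics/v6.png

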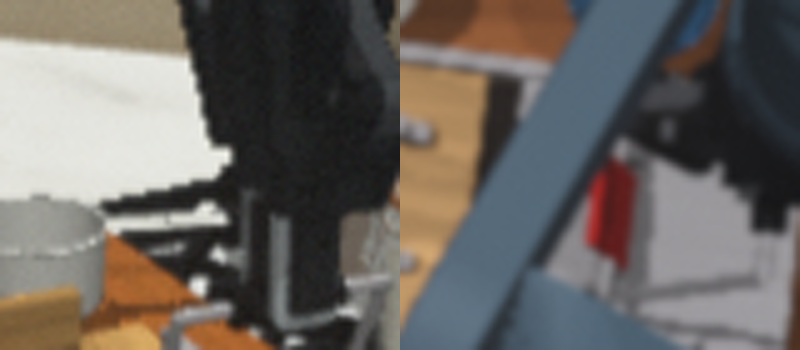

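The roller is hidden inside the jaws. The bar's line at about row 295 and the fingertip at row 325 mean the tip sits only a few mm below the axis. Next I'll measure how far the lid moved by matching pictures numerically.

Run:
```python
from h import *
Pc=[.5446,-.0505,.0690,-.1027]
a=cv2.imread("pics/scene0.png");b=ctrl.camera("scene")[:,:,::-1].copy()
for nm,(x0,y0,x1,y1),z in (("handle",(214,168,243,192),.095),("keeperleft",(224,194,240,212),.088)):
    T=cv2.resize(a[y0:y1,x0:x1],None,fx=8,fy=8,interpolation=cv2.INTER_CUBIC);S=cv2.resize(b[150:230,200:280],None,fx=8,fy=8,interpolation=cv2.INTER_CUBIC)
    r=cv2.matchTemplate(S,T,cv2.TM_CCOEFF_NORMED);_,v,_,l=cv2.minMaxLoc(r)
    d=np.array([l[0]/8+200-x0,l[1]/8+150-y0]);c=np.array([(x0+x1)/2,(y0+y1)/2])
    g=lambda px:least_squares(lambda x:(proj("scene",b2w(Pc,[x[0],x[1],z]))-px).ravel(),[0,0.1]).x
    print(nm,v,d,g(c),g(c+d),(g(c+d)-g(c))*1000)
```

```text
handle 0.8324854969978333 [4.5  6.75] [-0.0027  0.1617] [-0.0057  0.1272] [ -3.0039 -34.5265]
keeperleft 0.9534055590629578 [6.25 7.5 ] [-0.0285  0.0734] [-0.0285  0.0399] [ -0.0356 -33.4409]
```

Emit:
{"api": "send_rows", "payload": {
  "dr": [
    [0,0,0],
    [0,0,0],
    [0,0,0],
    [0,0,0],
    [0,0,0],
    [0,0,0],
    [0,0,0],
    [0,0,0]
  ],
  "xyz": [
    [0,1.2,-0.6],
    [0,2.5,-1.05],
    [0,3.9,-1.3],
    [0,5.3,-1.4],
    [0,6.7,-1.3],
    [0,8,-1.05],
    [0,9.3,-0.6],
    [0,10.5,0]
  ],
  "jaw": [0,0,0,0,0,0,0,0]
}}

```text
time_s: 18.85
eef_pos: [0.5451, -0.0462, 0.2555]
eef_rot: [-0.001, 0.052, 0.999, -0.0]
wrist_force: [0.0, -5.6, -8.1]
opening: 0.137
grasp_force: 58.7
```

```bash
python3 -c "
from h import *
where()"
```

```text
t18.85 tip bin mm [  0.1   4.3 199. ] F [ 0.61 -5.57 -8.08] op 0.137 gf 58.7
```

Emit:
{"api": "send_rows", "payload": {
  "dr": [
    [0,0,0],
    [0,0,0],
    [0,0,0],
    [0,0,0],
    [0,0,0],
    [0,0,0],
    [0,0,0],
    [0,0,0]
  ],
  "xyz": [
    [0,0.4,1],
    [0,1.2,1.9],
    [0,2,2.8],
    [0,2.8,3.8],
    [0,3.4,4.8],
    [0,4,5.8],
    [0,4,6.8],
    [0,4,7.4]
  ],
  "jaw": [0,0,0,0,0,0,0,0]
}}

```text
time_s: 19.85
eef_pos: [0.5496, -0.0061, 0.1817]
eef_rot: [-0.0, 0.052, 0.999, 0.001]
wrist_force: [-1.0, 2.9, 0.3]
opening: 0.128
grasp_force: 59.5
```

```bash
python3 -c "
from h import *
where()"
```

```text
t19.85 tip bin mm [  0.4  44.7 125.2] F [-1.3   2.75  0.33] op 0.128 gf 59.5
```

Emit:
{"api": "send_rows", "payload": {
  "dr": [
    [0,0,0],
    [0,0,0],
    [0,0,0],
    [0,0,0],
    [0,0,0],
    [0,0,0],
    [0,0,0],
    [0,0,0]
  ],
  "xyz": [
    [0,0,0.7],
    [0,0,1.4],
    [0,0,1.9],
    [0,0,2.1],
    [0,0,2.3],
    [0,0,2.5],
    [0,0,2.7],
    [0,0,2.8]
  ],
  "jaw": [0,0,0,0,0,0,0,0]
}}

```text
time_s: 20.85
eef_pos: [0.5495, -0.0069, 0.1543]
eef_rot: [-0.0, 0.052, 0.999, -0.0]
wrist_force: [-1.1, 2.3, 0.0]
opening: 0.132
grasp_force: 59.4
```

```bash
python3 -c "
from h import *
where()"
```

```text
t20.85 tip bin mm [ 0.4 43.9 97.8] F [-1.32  2.17  0.  ] op 0.132 gf 59.4
```

Nothing is touching yet, so I'll keep lowering slowly.

Emit:
{"api": "send_rows", "payload": {
  "dr": [
    [0,0,0],
    [0,0,0],
    [0,0,0],
    [0,0,0],
    [0,0,0],
    [0,0,0],
    [0,0,0],
    [0,0,0]
  ],
  "xyz": [
    [0,0,0.1],
    [0,0,0.2],
    [0,0,0.3],
    [0,0,0.4],
    [0,0,0.5],
    [0,0,0.6],
    [0,0,0.6],
    [0,0,0.6]
  ],
  "jaw": [0,0,0,0,0,0,0,0]
}}

```text
time_s: 21.85
eef_pos: [0.5497, -0.007, 0.1485]
eef_rot: [0.0, 0.052, 0.999, -0.0]
wrist_force: [-1.8, -0.6, 2.1]
opening: 0.132
grasp_force: 59.7
```

```bash
python3 -c "
from h import *
where()"
```

```text
t21.85 tip bin mm [ 0.6 43.8 92. ] F [-1.77 -0.8   2.1 ] op 0.132 gf 59.7
```

Emit:
{"api": "send_rows", "payload": {
  "dr": [
    [0,0,0],
    [0,0,0],
    [0,0,0],
    [0,0,0],
    [0,0,0],
    [0,0,0],
    [0,0,0],
    [0,0,0]
  ],
  "xyz": [
    [0,0,0.1],
    [0,0,0.2],
    [0,0,0.3],
    [0,0,0.3],
    [0,0,0.3],
    [0,0,0.3],
    [0,0,0.3],
    [0,0,0.3]
  ],
  "jaw": [0,0,0,0,0,0,0,0]
}}

```text
time_s: 22.85
eef_pos: [0.5495, -0.007, 0.1454]
eef_rot: [-0.0, 0.052, 0.999, -0.0]
wrist_force: [-1.2, -3.4, -0.5]
opening: 0.136
grasp_force: 59.4
```

```bash
python3 -c "
from h import *
where()"
```

```text
t22.85 tip bin mm [ 0.4 43.8 88.9] F [-0.8  -3.54 -0.54] op 0.136 gf 59.4
```

Emit:
{"api": "send_rows", "payload": {
  "dr": [
    [0,0,0],
    [0,0,0],
    [0,0,0],
    [0,0,0],
    [0,0,0],
    [0,0,0],
    [0,0,0],
    [0,0,0]
  ],
  "xyz": [
    [0,0,0.1],
    [0,0,0.2],
    [0,0,0.3],
    [0,0,0.4],
    [0,0,0.4],
    [0,0,0.4],
    [0,0,0.4],
    [0,0,0.4]
  ],
  "jaw": [0,0,0,0,0,0,0,0]
}}

```text
time_s: 23.85
eef_pos: [0.5496, -0.0067, 0.1415]
eef_rot: [-0.0, 0.052, 0.999, -0.0]
wrist_force: [-1.2, -5.5, 1.1]
opening: 0.136
grasp_force: 59.5
```

```bash
python3 -c "
from h import *
where()"
```

```text
t23.85 tip bin mm [ 0.5 44.  85. ] F [-0.58 -5.57  1.06] op 0.136 gf 59.5
```

Emit:
{"api": "send_rows", "payload": {
  "dr": [
    [0,0,0],
    [0,0,0],
    [0,0,0],
    [0,0,0],
    [0,0,0],
    [0,0,0],
    [0,0,0],
    [0,0,0]
  ],
  "xyz": [
    [0,0,0.05],
    [0,0,0.1],
    [0,0,0.15],
    [0,0,0.2],
    [0,0,0.25],
    [0,0,0.3],
    [0,0,0.3],
    [0,0,0.3]
  ],
  "jaw": [0,0,0,0,0,0,0,0]
}}

```text
time_s: 24.85
eef_pos: [0.5497, -0.0068, 0.1396]
eef_rot: [0.0, 0.052, 0.999, -0.0]
wrist_force: [-5.8, -4.1, 8.1]
opening: 0.132
grasp_force: 60.3
```

```bash
python3 -c "
from h import *
where()"
```

```text
t24.85 tip bin mm [ 0.6 44.  83.1] F [-5.37 -4.72  8.11] op 0.132 gf 60.3
```

Emit:
{"api": "send_rows", "payload": {
  "dr": [
    [0,0,0],
    [0,0,0],
    [0,0,0],
    [0,0,0],
    [0,0,0],
    [0,0,0],
    [0,0,0],
    [0,0,0]
  ],
  "xyz": [
    [0,0,-0.1],
    [0,-0.1,-0.1],
    [0,-0.2,-0.1],
    [0,-0.3,-0.1],
    [0,-0.3,-0.1],
    [0,-0.3,-0.1],
    [0,-0.3,-0.1],
    [0,-0.3,-0.1]
  ],
  "jaw": [0,0,0,0,0,0,0,0]
}}

```text
time_s: 25.85
eef_pos: [0.5496, -0.0071, 0.1398]
eef_rot: [0.0, 0.052, 0.999, 0.002]
wrist_force: [-1.1, 8.2, 5.7]
opening: 0.14
grasp_force: 60.1
```

```bash
python3 -c "
from h import *
where()"
```

```text
t25.85 tip bin mm [ 0.5 43.7 83.3] F [-1.95  8.05  5.68] op 0.14 gf 60.1
```

Emit:
{"api": "send_rows", "payload": {
  "dr": [
    [0,0,0],
    [0,0,0],
    [0,0,0],
    [0,0,0],
    [0,0,0],
    [0,0,0],
    [0,0,0],
    [0,0,0]
  ],
  "xyz": [
    [0,0.15,0],
    [0,0.15,0],
    [0,0.15,0],
    [0,0.15,0],
    [0,0.15,-0.5],
    [0,0.15,-2],
    [0,0.15,-5],
    [0,0.15,-10]
  ],
  "jaw": [0,60,60,60,60,60,60,60]
}}

```text
time_s: 26.85
eef_pos: [0.5484, -0.0081, 0.24]
eef_rot: [-0.001, 0.052, 0.999, 0.0]
wrist_force: [0.4, -0.3, -0.8]
opening: 0.601
grasp_force: 0.0
```

Run:
```python
from h import *
where()
a=cv2.imread("pics/scene0.png");b=ctrl.camera("scene")[:,:,::-1].copy();cv2.imwrite("pics/s7.png",b)
# red lever plate and black roller, numerically
for n in("scene","top"):
    im=ctrl.camera(n)
    m=((im[:,:,0]>110)&(im[:,:,1]<45)&(im[:,:,2]<45)).astype(np.uint8);m=m[150:270] if n=="scene" else m[190:280]
    ys,xs=np.nonzero(m[:,190:370]);off=150 if n=="scene" else 190
    print(n,len(xs),xs.min()+190,xs.max()+190,ys.min()+off,ys.max()+off)
Pc=[.5446,-.0505,.0690,-.1027]
print("roller expected px",proj("scene",b2w(Pc,[(0,.044,.088),(-.019,.044,.088),(.019,.044,.088)])),"slots",proj("scene",b2w(Pc,[(-.036,.044,.088)])))
for th in (1.2,1.38,1.6,1.86):
    d=np.array([0,-np.cos(th),np.sin(th)])*.046
    print(th,proj("scene",b2w(Pc,[np.array([s*.02,-.0525,.094])+d for s in(-1,1)])).round(1).tolist(),proj("top",b2w(Pc,[np.array([s*.02,-.0525,.094])+d for s in(-1,1)])).round(1).tolist())
```

```text
t26.85 tip bin mm [ -0.6  42.6 183.5] F [ 0.44 -0.26 -0.8 ] op 0.601 gf 0.0
scene 429 264 285 206 231
top 5 331 332 225 232
roller expected px [[251.2943 206.7027]
 [242.1093 208.6044]
 [260.3362 204.8306]] slots [[233.7668 210.3317]]
1.2 [[266.2, 212.4], [287.6, 207.8]] [[332.0, 240.4], [334.3, 220.4]]
1.38 [[264.2, 209.1], [285.5, 204.6]] [[328.0, 239.6], [330.4, 219.6]]
1.6 [[261.8, 206.1], [283.0, 201.7]] [[322.8, 238.8], [325.3, 218.8]]
1.86 [[259.0, 204.1], [280.0, 199.8]] [[316.7, 238.2], [319.2, 218.2]]
```

Run:
```python
from h import *
b=cv2.imread("pics/s7.png");g=b.max(2)[195:222,234:270]
ys,xs=np.nonzero(g<55);print(len(xs),xs.mean()+234,ys.mean()+195,xs.min()+234,xs.max()+234,ys.min()+195,ys.max()+195)
for r in g[::2,::2]: print(' '.join('%3d'%v for v in r))
where();go((0,-.058,.165),(0,-.02,.165),(0,-.02,.125))
```

```text
112 252.5625 206.74107142857142 243 263 202 221
204 207 212 215 213 226 223 214 215 211 205 200 203 206 217 215 211 211
215 209 211 215 223 230 227 219 216 210 213 201 200 200 211 218 214 213
231 226 227 226 232 232 229 226 219 212 213 207 198 193 175 179 175 202
234 229 227 227 226 232 230 223 205 185 156 107  75  75 122 114 126 164
235 226 219 214 197 178 120  75  57  49  45  37  41  44 144 109 124 118
185 164 165 149  71  45  48  37  41  41  40  37  38  33  79  91 141 182
110 136 118 127 102  39  35  36  35  33  39  40  49  74 124  89 126 132
163 148 112 125 110  39  40  49  55  87  94 129 133 129 171 156 127 159
157 145 158 176 166 106 112 135 137 146 176 158 191 198 207 199 163 159
186 136 128 165 147 174 178 141 138 143 157 150 142 150 213 202 153 155
178 124 181 125 149 200 225 175 140 141 153 150 146 141 189 184 150 154
226 178 179 219 162 144 177 214 145 142 141 152 148 152 144 125 152 156
227 224 139 192 227 227 161 154 138 144 138 144 147  98  76  81 154 153
227 226 207 128 203 221 216 142  95 107  72  48  47  62  81 109 152 154
t27.00 tip bin mm [  2.9  42.2 187.7] F [ 0.13  0.39 -0.33] op 0.6 gf 0.0
(0, -0.058, 0.165) world tcp [ 0.5387 -0.1082  0.2215] shift cm [  0.2959 -10.0217   2.2823]
(0, -0.02, 0.165) world tcp [ 0.5425 -0.0704  0.2215] shift cm [ 0.2998 -6.2217  2.2783]
(0, -0.02, 0.125) world tcp [ 0.5425 -0.0704  0.1815] shift cm [ 0.3327 -6.2175  6.2782]
dr units [-0.01    0.0785 -0.0098]
```

Emit:
{"api": "send_rows", "payload": {
  "dr": [
    [0,0,0],
    [0,0,0],
    [0,0,0],
    [0,0,0],
    [0,0,0],
    [0,0,0],
    [0,0,0],
    [0,0,0]
  ],
  "xyz": [
    [0.1,-2,0],
    [0.2,-4.5,0.5],
    [0.3,-6.2,1],
    [0.3,-6.7,2],
    [0.3,-6.7,3.5],
    [0.3,-6.7,5],
    [0.3,-6.7,6],
    [0.3,-6.7,6]
  ],
  "jaw": [0,0,0,0,0,0,0,0]
}}

```text
time_s: 28.0
eef_pos: [0.5388, -0.0739, 0.1782]
eef_rot: [-0.001, 0.051, 0.999, 0.0]
wrist_force: [0.4, -0.6, 1.0]
opening: 0.0
grasp_force: 0.0
```

```bash
python3 -c "
from h import *
where();go((0,-.0505,.127),(0,-.059,.1236))"
```

```text
t28.00 tip bin mm [ -3.3 -23.8 121.7] F [ 0.42 -0.53  1.05] op 0.0 gf 0.0
(0, -0.0505, 0.127) world tcp [ 0.5394 -0.1007  0.1835] shift cm [-0.3325 -2.6676 -0.5315]
(0, -0.059, 0.1236) world tcp [ 0.5386 -0.1092  0.1801] shift cm [-0.3335 -3.5178 -0.192 ]
dr units [ 0.0057 -0.021  -0.0029]
```

Emit:
{"api": "send_rows", "payload": {
  "dr": [
    [0,0,0],
    [0,0,0],
    [0,0,0],
    [0,0,0],
    [0,0,0],
    [0,0,0],
    [0,0,0],
    [0,0,0]
  ],
  "xyz": [
    [-0.2,-1,-0.5],
    [-0.3,-2,-0.5],
    [-0.3,-2.7,-0.5],
    [-0.3,-3.1,-0.4],
    [-0.3,-3.5,-0.2],
    [-0.3,-4,0.1],
    [-0.3,-4.4,0.4],
    [-0.3,-4.4,0.4]
  ],
  "jaw": [0,0,0,0,0,0,0,0]
}}

```text
time_s: 29.0
eef_pos: [0.5378, -0.1191, 0.1752]
eef_rot: [-0.0, 0.052, 0.999, -0.0]
wrist_force: [1.2, 0.8, 0.6]
opening: 0.0
grasp_force: 0.7
```

```bash
cat > lev.py <<'E'
from h import *
where()
im=ctrl.camera("scene");m=((im[:,:,0]>100)&(im[:,:,1]<45)&(im[:,:,2]<45))[150:290,240:330]
ys,xs=np.nonzero(m);print("red",len(xs),xs.min()+240,xs.max()+240,ys.min()+150,ys.max()+150)
g=im.max(2)[195:222,236:270];ys,xs=np.nonzero(g[:17]<55);print("roller",len(xs),xs.mean()+236,ys.mean()+195)
E
python3 lev.py
```

```text
t29.00 tip bin mm [  0.3 -68.9 118.7] F [1.13 0.96 0.6 ] op 0.0 gf 0.7
red 201 264 290 216 230
roller 112 252.91071428571428 206.83035714285714
```

Emit:
{"api": "send_rows", "payload": {
  "dr": [
    [0,0,0],
    [0,0,0],
    [0,0,0],
    [0,0,0],
    [0,0,0],
    [0,0,0],
    [0,0,0],
    [0,0,0]
  ],
  "xyz": [
    [0,-0.2,0.2],
    [0,-0.4,0.4],
    [0,-0.55,0.6],
    [0,-0.7,0.8],
    [0,-0.8,1.0],
    [0,-0.9,1.2],
    [0,-0.95,1.3],
    [0,-1,1.4]
  ],
  "jaw": [0,0,0,0,0,0,0,0]
}}

```text
time_s: 30.05
eef_pos: [0.5367, -0.1285, 0.1612]
eef_rot: [-0.0, 0.052, 0.999, 0.0]
wrist_force: [-0.2, 3.3, 1.7]
opening: 0.003
grasp_force: 1.2
```

```bash
python3 lev.py
```

```text
t30.05 tip bin mm [  0.2 -78.4 104.7] F [-0.51  3.31  1.7 ] op 0.003 gf 1.2
red 89 268 292 228 234
roller 116 254.4310344827586 206.6293103448276
```

Emit:
{"api": "send_rows", "payload": {
  "dr": [
    [0,0,0],
    [0,0,0],
    [0,0,0],
    [0,0,0],
    [0,0,0],
    [0,0,0],
    [0,0,0],
    [0,0,0]
  ],
  "xyz": [
    [0,-0.1,0.15],
    [0,-0.2,0.3],
    [0,-0.3,0.45],
    [0,-0.35,0.6],
    [0,-0.4,0.75],
    [0,-0.4,0.9],
    [0,-0.4,1.05],
    [0,-0.4,1.2]
  ],
  "jaw": [0,0,0,0,0,0,0,0]
}}

```text
time_s: 31.1
eef_pos: [0.5364, -0.1327, 0.1493]
eef_rot: [-0.0, 0.052, 0.999, -0.0]
wrist_force: [-0.3, 0.2, -0.1]
opening: -0.002
grasp_force: 0.1
```

```bash
python3 lev.py
```

```text
t31.10 tip bin mm [  0.3 -82.6  92.8] F [-0.3   0.15 -0.07] op -0.002 gf 0.1
red 152 265 293 229 242
roller 138 256.3478260869565 205.55797101449275
```

Emit:
{"api": "send_rows", "payload": {
  "dr": [
    [0,0,0],
    [0,0,0],
    [0,0,0],
    [0,0,0],
    [0,0,0],
    [0,0,0],
    [0,0,0],
    [0,0,0]
  ],
  "xyz": [
    [0,0,0.1],
    [0,0,0.2],
    [0,0,0.3],
    [0,0,0.4],
    [0,0,0.5],
    [0,0,0.6],
    [0,0,0.6],
    [0,0,0.6]
  ],
  "jaw": [0,0,0,0,0,0,0,0]
}}

```text
time_s: 32.15
eef_pos: [0.5367, -0.1327, 0.1484]
eef_rot: [0.0, 0.051, 0.999, -0.001]
wrist_force: [-15.0, 5.4, 33.1]
opening: 0.001
grasp_force: 16.7
```

```bash
python3 lev.py
```

```text
t32.15 tip bin mm [  0.6 -82.5  91.9] F [-15.5    3.84  33.09] op 0.001 gf 16.7
red 158 264 292 229 243
roller 139 256.36690647482015 205.4820143884892
```

Emit:
{"api": "send_rows", "payload": {
  "dr": [
    [0,0,0],
    [0,0,0],
    [0,0,0],
    [0,0,0],
    [0,0,0],
    [0,0,0],
    [0,0,0],
    [0,0,0]
  ],
  "xyz": [
    [0,0,-0.6],
    [0,0,-1.5],
    [0,0,-4],
    [0,0,-8],
    [0,0,-13],
    [0,4,-18],
    [0,9,-20],
    [0,14,-20]
  ],
  "jaw": [0,0,0,0,0,0,0,0]
}}

```text
time_s: 33.2
eef_pos: [0.5521, 0.0077, 0.3462]
eef_rot: [0.002, 0.052, 0.999, -0.0]
wrist_force: [0.7, 0.8, -0.7]
opening: -0.001
grasp_force: 0.0
```

```bash
python3 lev.py
python3 - <<'E'
from h import *
Pc=[.5446,-.0505,.0690,-.1027]
a=cv2.imread("pics/scene0.png");b=ctrl.camera("scene")[:,:,::-1].copy();cv2.imwrite("pics/end.png",b)
for nm,(x0,y0,x1,y1),z in (("handle",(214,168,243,192),.095),("keeperleft",(224,194,240,212),.088)):
    T=cv2.resize(a[y0:y1,x0:x1],None,fx=8,fy=8,interpolation=cv2.INTER_CUBIC);S=cv2.resize(b[150:230,200:280],None,fx=8,fy=8,interpolation=cv2.INTER_CUBIC)
    _,v,_,l=cv2.minMaxLoc(cv2.matchTemplate(S,T,cv2.TM_CCOEFF_NORMED))
    d=np.array([l[0]/8+200-x0,l[1]/8+150-y0]);c=np.array([(x0+x1)/2,(y0+y1)/2])
    g=lambda px:least_squares(lambda x:(proj("scene",b2w(Pc,[x[0],x[1],z]))-px).ravel(),[0,0.1]).x
    print(nm,v,(g(c+d)-g(c))*1000)
print("roller shut expected",proj("scene",b2w(Pc,(0,.036,.088))))
for th in(0,.15,.3):
    f=lambda s,x:np.array([x,-.0525-s*np.cos(th)-.0015*np.sin(th),.094+s*np.sin(th)-.0015*np.cos(th)])
    q=proj("scene",b2w(Pc,[f(s,x) for s in(-.004,.046) for x in(-.02,.02)]));print(th,q.min(0),q.max(0))
E
```

```text
t33.20 tip bin mm [  1.5  58.7 289.7] F [ 0.59  0.83 -0.68] op -0.001 gf 0.0
red 267 264 293 227 243
roller 103 253.35922330097088 207.20388349514562
handle 0.8345839977264404 [ -4.5795 -41.5235]
keeperleft 0.5342211723327637 [ 41.0024 -41.2601]
roller shut expected [[252.916  208.5068]]
0 [261.197  224.7087] [294.6524 243.4787]
0.15 [261.2594 225.0601] [294.7047 239.8825]
0.3 [261.3412 225.4104] [294.4751 236.0229]
```

```bash
python3 -c "
from bench import ctrl
print(ctrl.hand_in())"
```

```text
the job is handed in; nothing more can be done
None
```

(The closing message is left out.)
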